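Load the dividing slide and index it one notch

TASK

Take the square tube offcut out of its cradle (it can be gripped there only across its width, and in the nest only by its ends, so set it down on the bare table in between and grip it anew) and lower it gently, without dropping it, onto the seat of the carriage's nest, lying centred between the two cheeks along the slide. Then pull up the spring index knob, slide the carriage one notch towards the tall end stop and let the knob go, so that its pin is fully home in that notch and the tube still lies centred in the nest. Leave the short pipe, flat coupon and ceramic nozzle near the fixtures where they are.

Things in the scene. Friction and masses are not known exactly. Their poses are not given: they have to be found in the camera images.
- tube_mid (a point): Square steel tube offcut, 42 long x 25 wide x 25 high mm, open ends, about 70 g. This point is its centre, 12.5 mm above its underside. x axis along its length, z up. It starts in the cradle, its length along the cradle's x axis.
- cradle: Fixed steel cradle; origin under its centre on the table, z up. Foot 78 (x) x 60 (y) x 8 mm high; seat 18 mm wide (y), top at 14 mm; two end plates, 22 mm wide, inner faces at x = -23.5 and +23.5 mm, tops at 50 mm (tube's top 39 mm). So the tube can be gripped here only across its width, along the cradle's y, fingertips above 9 mm.
- slide: Fixed base of the dividing slide, 110 (x) x 200 (y) x 10 mm; origin under its centre on the table. The carriage runs along its y axis. A toothed index bar along its front (-x) side, tooth tops 24 mm above the table, has four notches, pitch 30 mm, at y = -45, -15, +15, +45 mm. The carriage starts at y = -15 mm; one notch towards the stop is y = +15 mm.
- stop (a point): Top centre of the slide's tall dark end stop: a fixed block 70 (x) x 14 (y) mm, top 54 mm above the table, at the +y end of the slide; the slide's other end is open.
- nest (a point): Centre of the tube once it lies in the nest; moves with the carriage, 58.5 mm above the table; y axis = direction of sliding. Seat top at 46 mm, 28 mm long (y). Two cheeks, 28 mm long (y), inner faces at x = -17 and +17 mm, tops flared outward, at 84 mm. The tube lies along y, its ends overhang by 7 mm; hold it by these, fingertips above 40 mm (carriage top 38 mm).
- knob (a point): Black round index knob, diameter 26, height 30 mm, on an upright spring plunger at the front of the carriage, 60 mm in front (-x) of the nest. This point is on its axis, 13 mm below its top, 69 mm above the table when the pin is home. Below it the carriage reaches to 44 mm. There is free room for fingers on both sides of it along the slide's y axis.
- plunger (a joint): Lift of the index knob in m: 0 = pin home in a notch, at most 0.016. A spring pulls it down with 4 N at 0, 8 N at 0.016. The round-ended 8 mm pin sits in the 12 mm notch and clears the teeth when lifted more than 9 mm; let go on top of a tooth it rests at about 0.0085.
- carriage (a joint): Carriage position along the slide's +y axis in m: 0 = starting notch (starts up to 1 mm off), +0.030 = next notch towards the end stop, +0.060 the one after, -0.030 the notch the other way. The pin in a notch leaves about 2 mm of play either way; with the pin out it slides with about 1.5 N of friction and stays where it is left.
- free_spot (a point): A point on the table top, 0.43 m straight ahead of the robot. The bare table round it, 30 mm nearer and farther and 100 mm to left and right, is free: a place to set the tube down.
- pipe_mid (a point): Centre of a short upright steel pipe, 48 mm diameter, 58 mm tall, standing behind the slide; leave it alone.
- coupon_mid (a point): Centre of a flat steel coupon, 85 x 40 x 10 mm, lying behind the cradle; leave it alone.
- nozzle_mid (a point): Centre of a terracotta-coloured ceramic nozzle, 22 mm diameter, 39 mm tall, standing to the +y side of the cradle; leave it alone.
Not all that is in view belongs to the job. What is shaped like the part that bears tube_mid but yellow is not meant.

How it is judged:
By the outcome, as a careful person would: the job done as asked, in the order asked, and still so for the second after the job is handed in, with the robot touching nothing.
It also fails if it takes over 61 s, if anything falls off the work surface, if the arm or the gripper's body presses on something with over 40 N, if the wrist force passes 120 N, or if a joint passes its speed limit or range.

ROBOT

A 7-joint arm with a two-finger parallel gripper is mounted at the origin on a cart in front of the work surface, level with it; the furniture and walls round the work are solid. World frame = base frame: x ahead of the robot, y to its left, z up, the work surface at z = 0. Lengths are in m, angles in degrees, forces in N, time in s.
With the tool pointing down it reaches from about 0.4 to 0.875 m from the base axis. Payload 6.5 kg.
Tool frame: the origin (TCP) lies midway between the tips of the shut fingers; the grasp point (between the pads) lies 19 mm behind it (ctrl.grasp_offset is the distance from the TCP to the grasp point, in m); z points along the fingers, y is the line along which they close (so a half turn about z gives the same grasp; the last joint's range is limited). The gripper opens to 85 mm and grips with 20 to 120 N. Pads are 22 mm wide; open, the fingers measure 114 mm over their backs; the gripper's body (76 mm by 85 mm) begins 54 mm behind the grasp point. The pads swing forward as they close: fully open they stand 13 mm farther back than shut.
Start: joints at [67.025, 30.733, -0.252, 88.115, 0.149, 61.152, -4.079], TCP at [0.214, -0.614, 0.231] pointing down, gripper open.
Joint ranges: [-154.64, 154.64], [-21.42, 123.67], [-72.66, 72.17], [13.99, 137.28], [-74.86, 254.86], [10.95, 109.41], [-158.01, 158.01]. Speed limits (degrees/s): [136.94, 136.94, 180, 180, 180, 180, 180].

INTERFACE

Orientations are given as a 3x3 rotation matrix whose columns are the frame's x, y, z axes.
In Python, from bench import sense, viewer, ticket, ctrl gives the robot as it stands.
- The arm moves only by the tool step_arm, never from a script. Its argument "rows" is a list of rows, each an object of numbers: "tx", "ty", "tz": the shift along the tool's x, y, z in m; "yaw": the turn about the tool's z in degrees; "fingers": the finger opening in m, from 0 to 0.0854. A call has 1 to 20 rows; each row shifts and turns the commanded pose from where the row before left it, along the tool's axes as they then stand; what a row does not reach is not made up. A row lasts 1/12 s, in which the tool goes at most 41.7 mm and 7.16 degrees, less where a joint would pass 70% of its speed; a pose out of reach is approached as far as the arm can. A call is refused whole if a number of a shift passes 0.0417 or a number of a turn 7.16, either way. A call with a gripper value outside its range is refused whole. The fingers move at their own pace and stop on an object; "force" is the grip in N (left out, the last holds). Time passes only in rows, so rows that do not move let the fingers close. It gives the time, the measured TCP pose, the force, the opening and the grip force at its end, in the units of the state.
- sense(): the state, without advancing time (a new reading comes with each control period).
- viewer.capture(name): name is "scene" or "side" or "wrist"; returns the picture (420x560x3 uint8, blue, green, red); there is no depth.
- viewer.get_calibration(name): a dict with "fov_y" (degrees; the focal length in pixels is half the picture's height over the tangent of half this angle, whatever the lens; pixels are square), "cx", "cy" (the principal point, pixels), "rvec" (rotation vector, rad) and "tvec" (3), from world to camera coordinates, as OpenCV has them. Camera axes: x right, y down, z forward; pixel columns grow to the right and rows downward; lengths in m; the calibration is good to about 2 mm. A picture is of the moment at which its call begins: read the wrist's pose just before it. get_calibration takes no time and is no camera call; for the wrist camera it gives the pose at the moment of the call.
- ticket.close_job(): hands the job in; it is judged then, once.
Trained networks look in the newest picture that a camera, given by its name, has taken for a name from the list of things; names that differ only in an ending like _2 or _b are one class to them, and where a whole thing is asked for, a point or a joint stands for the part that bears it (a point fixed in the world has none). Each returns a list of dicts, best first, with "confidence" (0 to 1); they miss things now and then, are a little off and sometimes report something else, mostly with a low value. They report only what shows in the picture. A call takes as long as a camera call. They do not tell look-alikes from the thing itself.
- viewer.regions_of(camera, name): "region" (420x560 bool, what is visible of it).
- viewer.spot_point(camera, name): "location" ([x, y, z] in m, in world coordinates, good to about 4 mm: a listed point, or the origin of a listed thing).
The state is a dict: "t": time; "joints": joint angles; "qd": joint speeds; "joint_torque": joint torques, N m; "position": TCP position; "tcp_rot": TCP orientation; "contact_force": force on the tool from outside, world axes, zero at the start; "wrist_torque": the same for the moment, N m; "finger_gap": finger opening in m; "grasp_force": force on a finger pad.
Only numpy, scipy, OpenCV 4.12 (cv2) and the standard library are available. Lean on these libraries where they do the work, as an engineer would, in place of code of your own. Each camera call takes 0.05 s, during which the arm holds its last target. There are 200 camera calls.

## Working session

There is one attempt and no reset: what is moved stays moved. The work goes in short steps, Python scripts to look and compute and a tool call to move; the robot and the scene stay as the last step left them, time stands still between calls to the robot, and variables do not carry over. Pictures are saved under pics/ and viewed, at most 10 in all, crops included, and the job is handed in when it is done.

Besides the shell and the picture viewer there is one more tool, called after "Request:" as name(argument=value, ...), one argument or row to a line, values as JSON. step_arm: Moves the arm, as the interface text tells. Its arguments: {"type":"object","properties":{"rows":{"type":"array","items":{"type":"object","properties":{"tx":{"type":"number"},"ty":{"type":"number"},"tz":{"type":"number"},"yaw":{"type":"number"},"fingers":{"type":"number"}}}},"force":{"type":"number"}},"required":["rows"]}

```bash
mkdir -p pics; ls
cat > h.py <<'E'
import numpy as np, cv2
from bench import sense, viewer, ticket, ctrl
np.set_printoptions(precision=4, suppress=True)
def cal(c):
    k=viewer.get_calibration(c); f=210/np.tan(np.radians(k['fov_y']/2))
    return np.array([[f,0,k['cx']],[0,f,k['cy']],[0,0,1.]]),np.array(k['rvec'],float).ravel(),np.array(k['tvec'],float).ravel()
def proj(c,P):
    K,r,t=cal(c); return cv2.projectPoints(np.array(P,float).reshape(-1,1,3),r,t,K,None)[0].reshape(-1,2)
def back(c,uv,z):
    K,r,t=cal(c); R=cv2.Rodrigues(r)[0]; o=-R.T@t; d=R.T@np.linalg.inv(K)@np.array([*uv,1.]); return o+d*(z-o[2])/d[2]
E
python3 - <<'E'
from h import *
s=sense(); print(s['t'],s['position'],s['tcp_rot'],s['finger_gap'],ctrl.grasp_offset)
for c in ['scene','side']:
    cv2.imwrite(f'pics/{c}0.png',viewer.capture(c)); K,r,t=cal(c); print(c,K[0,0],-cv2.Rodrigues(r)[0].T@t)
    for n in ['tube_mid','cradle','slide','stop','nest','knob','nozzle_mid','pipe_mid','coupon_mid']:
        print(c,n,[(np.array(d['location']),round(d['confidence'],2)) for d in viewer.spot_point(c,n)][:3])
E
```

```text
pics
0.0 [ 0.2133 -0.6133  0.2304] [[ 0.9445  0.3286 -0.0007]
 [ 0.3286 -0.9445  0.0016]
 [-0.0002 -0.0017 -1.    ]] 0.0851428991268343 0.0187
scene 501.5748644556254 [0.1414 0.6714 0.6707]
scene tube_mid [(array([ 0.4566, -0.1632,  0.0144]), 0.76), (array([ 0.5611, -0.1507,  0.0289]), 0.7), (array([ 0.5691, -0.2504,  0.0135]), 0.56)]
scene cradle [(array([ 0.5599, -0.1518,  0.0015]), 0.57)]
scene slide [(array([ 0.5933,  0.1694, -0.0033]), 0.57)]
scene stop [(array([0.618 , 0.2609, 0.0529]), 0.92)]
scene nest [(array([0.6088, 0.1528, 0.0605]), 0.98)]
scene knob [(array([0.5496, 0.1588, 0.0664]), 0.76), (array([0.6088, 0.152 , 0.0591]), 0.55)]
scene nozzle_mid [(array([ 0.5891, -0.0717,  0.0186]), 0.71)]
scene pipe_mid [(array([0.6861, 0.1936, 0.0293]), 0.67)]
scene coupon_mid [(array([ 0.6324, -0.1707,  0.0053]), 0.75)]
side 490.2285855350112 [0.5092 0.8832 0.4876]
side tube_mid [(array([ 0.5682, -0.254 ,  0.0135]), 0.7), (array([ 0.4596, -0.1583,  0.0124]), 0.57), (array([ 0.562 , -0.1496,  0.0279]), 0.49)]
side cradle [(array([ 0.5606, -0.1494,  0.0006]), 0.87)]
side slide [(array([0.5936, 0.171 , 0.0011]), 0.63)]
side stop [(array([0.6196, 0.2565, 0.0613]), 0.83)]
side nest [(array([0.606 , 0.1511, 0.061 ]), 0.72)]
side knob [(array([0.5537, 0.1601, 0.0693]), 0.82)]
side nozzle_mid [(array([ 0.5909, -0.0638,  0.0188]), 0.51)]
side pipe_mid [(array([0.6853, 0.1945, 0.0294]), 0.85), (array([ 0.4262,  0.0007, -0.0002]), 0.74)]
side coupon_mid [(array([ 0.6331, -0.1656,  0.0024]), 0.61)]
```

View pics/scene0.png

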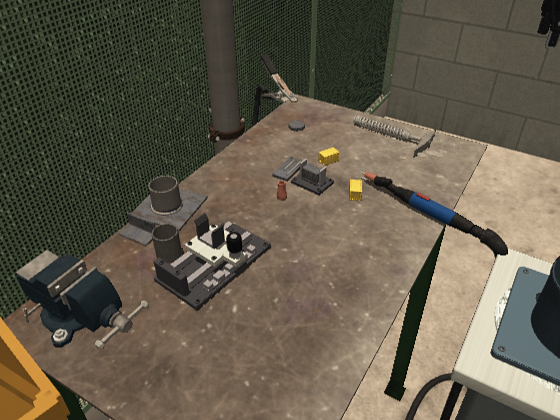

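View pics/side0.png

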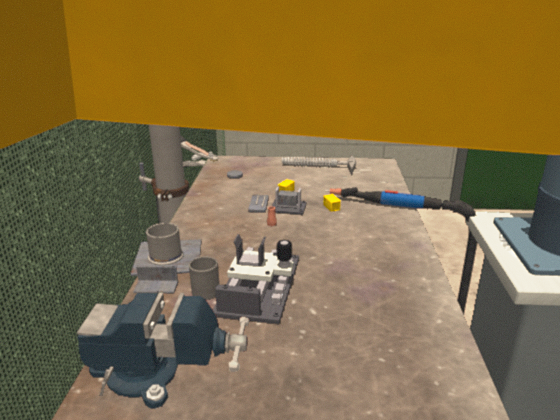

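The scene shows the steel tube in its cradle at about px (313,177), with yellow look-alikes at (329,156) and (356,190). The slide is at about (215,262) with its stop at (170,282). In the side view the cradle is at (290,200), the nest at (250,255) and the knob at (284,250).

I'll move above the cradle for a wrist view.

Request:
step_arm(
  rows=[
    {"tx": 0.032, "ty": -0.021, "tz": -0.003},
    {"tx": 0.032, "ty": -0.021, "tz": -0.003},
    {"tx": 0.032, "ty": -0.021, "tz": -0.003},
    {"tx": 0.032, "ty": -0.021, "tz": -0.003},
    {"tx": 0.032, "ty": -0.021, "tz": -0.003},
    {"tx": 0.032, "ty": -0.021, "tz": -0.003},
    {"tx": 0.032, "ty": -0.021, "tz": -0.003},
    {"tx": 0.032, "ty": -0.021, "tz": -0.003},
    {"tx": 0.032, "ty": -0.021, "tz": -0.003},
    {"tx": 0.032, "ty": -0.021, "tz": -0.003},
    {"tx": 0.032, "ty": -0.021, "tz": -0.003},
    {"tx": 0.032, "ty": -0.021, "tz": -0.003},
    {"tx": 0.032, "ty": -0.021, "tz": -0.003},
    {"tx": 0.032, "ty": -0.021, "tz": -0.003},
    {},
  ],
)

```text
invalid input
```

Run:
```python
from h import *
s=sense(); print(s['t'],s['position'],s['tcp_rot'],s['joints'])
K,r,t=cal('wrist'); R=cv2.Rodrigues(r)[0]; print(-R.T@t,R.T)
cv2.imwrite('pics/w1.png',cv2.resize(viewer.capture('wrist'),(800,600)))
for n in ['tube_mid','cradle','nozzle_mid']:
    print(n,[(np.array(d['location']),round(d['confidence'],2)) for d in viewer.spot_point('wrist',n)][:3])
for d in viewer.regions_of('wrist','cradle')[:2]:
    m=d['region']; print(d['confidence'],m.sum(),cv2.minAreaRect(np.argwhere(m)[:,::-1].astype(np.float32)))
```

```text
1.0 [ 0.2136 -0.6139  0.2313] [[ 0.9445  0.3286 -0.    ]
 [ 0.3286 -0.9445 -0.    ]
 [-0.      0.     -1.    ]] [67.024  30.7333 -0.2518 88.1161  0.1483 61.1506 -4.0797]
[ 0.2915 -0.5856  0.3736] [[ 0.3284 -0.8941 -0.3047]
 [-0.9446 -0.3106 -0.1066]
 [ 0.0007  0.3228 -0.9465]]
tube_mid []
cradle []
nozzle_mid []
```

View pics/w1.png

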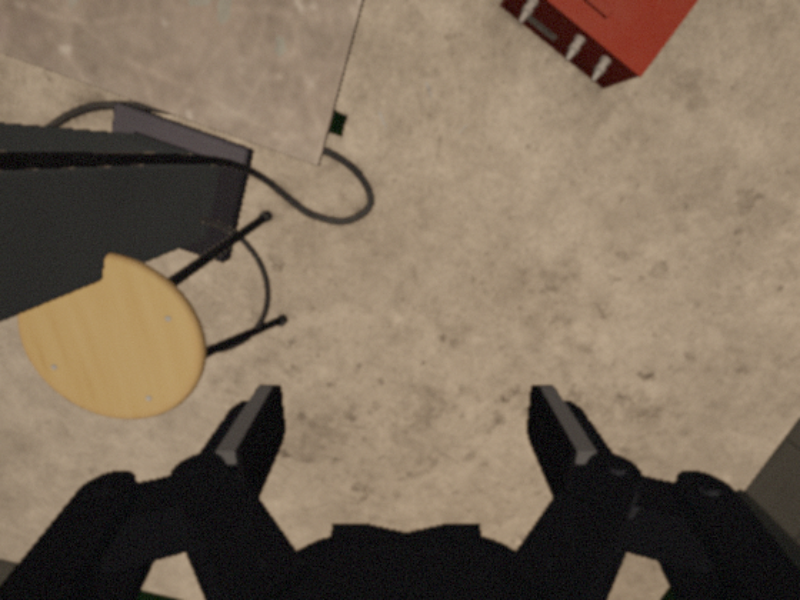

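The wrist view shows only the floor and the table edge; the move was refused, probably because of the empty row. I'll send it again with that row filled.

Request:
step_arm(
  rows=[
    {"tx": 0.032, "ty": -0.021, "tz": -0.003},
    {"tx": 0.032, "ty": -0.021, "tz": -0.003},
    {"tx": 0.032, "ty": -0.021, "tz": -0.003},
    {"tx": 0.032, "ty": -0.021, "tz": -0.003},
    {"tx": 0.032, "ty": -0.021, "tz": -0.003},
    {"tx": 0.032, "ty": -0.021, "tz": -0.003},
    {"tx": 0.032, "ty": -0.021, "tz": -0.003},
    {"tx": 0.032, "ty": -0.021, "tz": -0.003},
    {"tx": 0.032, "ty": -0.021, "tz": -0.003},
    {"tx": 0.032, "ty": -0.021, "tz": -0.003},
    {"tx": 0.032, "ty": -0.021, "tz": -0.003},
    {"tx": 0.032, "ty": -0.021, "tz": -0.003},
    {"tx": 0.032, "ty": -0.021, "tz": -0.003},
    {"tx": 0.032, "ty": -0.021, "tz": -0.003},
    {"tz": 0},
  ],
  force=40,
)

```text
invalid input
```

Run:
```python
from h import *
s=sense(); print(s['t'],s['position'],s['tcp_rot'],s['joints'])
cv2.imwrite('pics/w2.png',cv2.resize(viewer.capture('wrist'),(800,600)))
for n in ['tube_mid','cradle','nozzle_mid']:
    print(n,[(np.array(d['location']),round(d['confidence'],2)) for d in viewer.spot_point('wrist',n)][:3])
for d in viewer.regions_of('wrist','cradle')[:2]:
    m=d['region']; print(d['confidence'],m.sum(),cv2.minAreaRect(np.argwhere(m)[:,::-1].astype(np.float32)))
```

```text
1.25 [ 0.2136 -0.6139  0.2313] [[ 0.9445  0.3286 -0.    ]
 [ 0.3286 -0.9445 -0.    ]
 [-0.      0.     -1.    ]] [67.0243 30.7345 -0.2498 88.1147  0.1473 61.1506 -4.0797]
tube_mid []
cradle []
nozzle_mid []
```

View pics/w2.png

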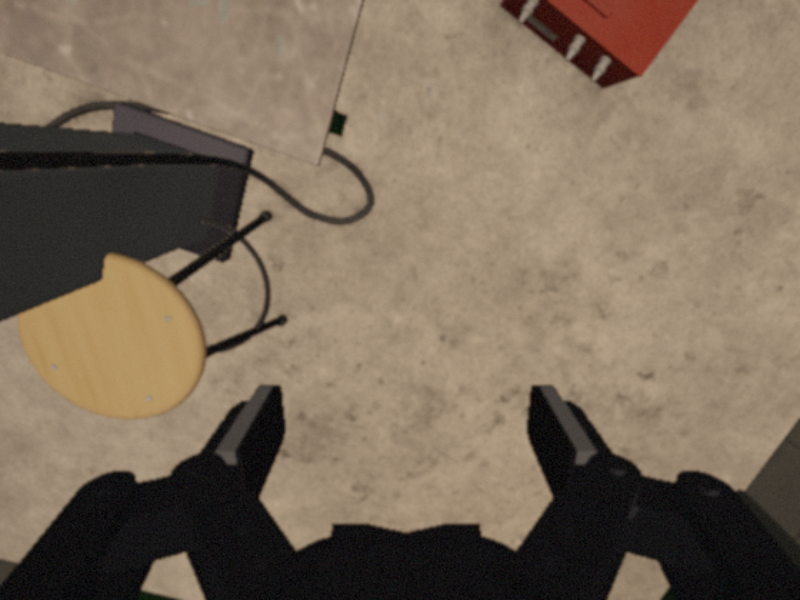

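The picture is the same, so the move was refused again. I'll try rows with every field, sent on their own.

Request:
step_arm(
  rows=[
    {"tx": 0.032, "ty": -0.021, "tz": -0.003, "yaw": 0, "fingers": 0.085},
    {"tx": 0.032, "ty": -0.021, "tz": -0.003, "yaw": 0, "fingers": 0.085},
    {"tx": 0.032, "ty": -0.021, "tz": -0.003, "yaw": 0, "fingers": 0.085},
    {"tx": 0.032, "ty": -0.021, "tz": -0.003, "yaw": 0, "fingers": 0.085},
    {"tx": 0.032, "ty": -0.021, "tz": -0.003, "yaw": 0, "fingers": 0.085},
    {"tx": 0.032, "ty": -0.021, "tz": -0.003, "yaw": 0, "fingers": 0.085},
    {"tx": 0.032, "ty": -0.021, "tz": -0.003, "yaw": 0, "fingers": 0.085},
  ],
)

```text
t: 2.08
position: [0.3777, -0.3999, 0.2527]
tcp_rot: [[0.945, 0.328, 0.0], [0.328, -0.945, -0.0], [0.0, 0.001, -1.0]]
contact_force: [1.0, -0.5, -0.5]
finger_gap: 0.0852
grasp_force: 0.0
```

Request:
step_arm(
  rows=[
    {"tx": 0.032, "ty": -0.021, "tz": -0.003, "yaw": 0, "fingers": 0.085},
    {"tx": 0.032, "ty": -0.021, "tz": -0.003, "yaw": 0, "fingers": 0.085},
    {"tx": 0.032, "ty": -0.021, "tz": -0.003, "yaw": 0, "fingers": 0.085},
    {"tx": 0.032, "ty": -0.021, "tz": -0.003, "yaw": 0, "fingers": 0.085},
    {"tx": 0.032, "ty": -0.021, "tz": -0.003, "yaw": 0, "fingers": 0.085},
    {"tx": 0.032, "ty": -0.021, "tz": -0.003, "yaw": 0, "fingers": 0.085},
    {"tx": 0.032, "ty": -0.021, "tz": -0.003, "yaw": 0, "fingers": 0.085},
    {"tx": 0, "ty": 0, "tz": 0, "yaw": 0, "fingers": 0.085},
    {"tx": 0, "ty": 0, "tz": 0, "yaw": 0, "fingers": 0.085},
  ],
)

```text
t: 2.83
position: [0.5415, -0.1863, 0.2735]
tcp_rot: [[0.943, 0.334, 0.001], [0.334, -0.943, 0.001], [0.001, -0.0, -1.0]]
contact_force: [-0.8, -0.4, 0.2]
finger_gap: 0.085
grasp_force: 0.0
```

Run:
```python
from h import *
s=sense(); print(s['t'],s['position'],s['tcp_rot'],s['joints'])
cv2.imwrite('pics/w3.png',cv2.resize(viewer.capture('wrist'),(800,600)))
for n in ['tube_mid','cradle','nozzle_mid']:
    print(n,[(np.array(d['location']),round(d['confidence'],2)) for d in viewer.spot_point('wrist',n)][:3])
for d in viewer.regions_of('wrist','cradle')[:2]:
    m=d['region']; print(d['confidence'],m.sum(),cv2.minAreaRect(np.argwhere(m)[:,::-1].astype(np.float32)))
```

```text
2.8333 [ 0.5415 -0.1863  0.2735] [[ 0.9427  0.3336  0.0009]
 [ 0.3336 -0.9427  0.0008]
 [ 0.0011 -0.0004 -1.    ]] [ 23.3877  21.2122 -11.4868  97.0951   4.6142  62.1194 -60.0128]
tube_mid [(array([ 0.5689, -0.2503,  0.0112]), 0.94), (array([ 0.5619, -0.1518,  0.0254]), 0.82), (array([ 0.4554, -0.1601,  0.0187]), 0.73)]
cradle [(array([ 0.5626, -0.1492,  0.0038]), 0.58)]
nozzle_mid [(array([ 0.5944, -0.0674,  0.0214]), 0.86)]
0.8 1980 ((264.1598205566406, 149.5154571533203), (46.40132141113281, 59.702354431152344), 23.962486267089844)
0.25 2143 ((293.17193603515625, 102.05506896972656), (66.58906555175781, 32.92353439331055), 21.124719619750977)
```

View pics/w3.png

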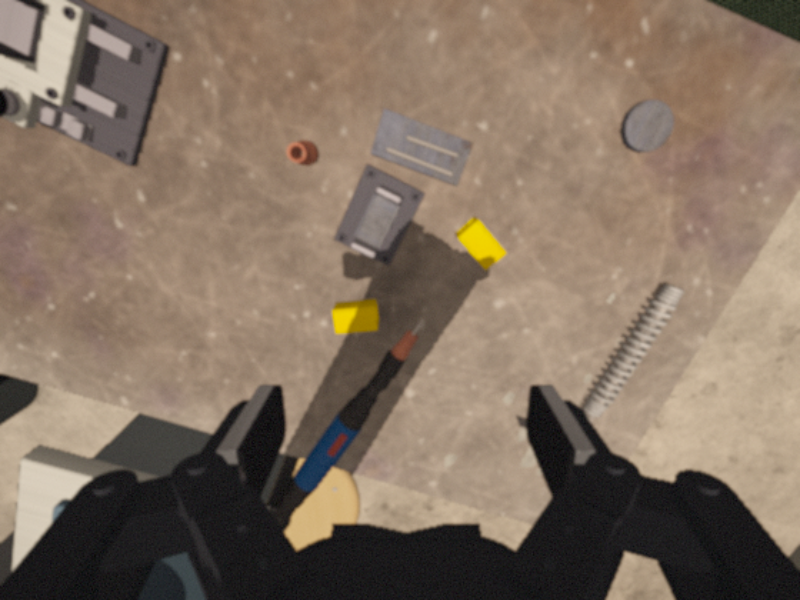

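Wrist view (800x600): the cradle foot corners are at (372,166), (424,191), (387,263) and (336,238), and the tube lies on it at (378,218). The slide's open-end corners are at (167,45) and (132,163). The yellow blocks are at (482,243) and (356,316).

Run:
```python
from h import *
b=lambda u,v,z: back('wrist',(u*.7,v*.7),z)[:2]
c=[b(*p,.008) for p in [(372,166),(424,191),(387,263),(336,238)]]
print(np.array(c), np.mean(c,0))
for i in range(4):
    d=c[(i+1)%4]-c[i]; print(np.hypot(*d)*1e3,np.degrees(np.arctan2(d[1],d[0])))
s=[b(167,45,.01),b(132,163,.01)]; d=s[0]-s[1]; print(s,np.hypot(*d),np.degrees(np.arctan2(d[1],d[0])))
for cam in ['scene','side']:
    viewer.capture(cam)
m=viewer.capture('wrist')[95:200,220:310]; cv2.imwrite('pics/w3c.png',cv2.resize(m,None,fx=5,fy=5,interpolation=cv2.INTER_CUBIC))
```

```text
[[ 0.5986 -0.1372]
 [ 0.5932 -0.1895]
 [ 0.517  -0.1785]
 [ 0.5245 -0.1245]] [ 0.5583 -0.1574]
52.52556383153418 -95.87766934496885
76.99982419589969 171.75654144221036
54.50514026580572 82.14473781252676
75.22811167986087 -9.78448884010864
[array([0.6347, 0.053 ]), array([0.5306, 0.0684])] 0.10531053266986964 -8.405273909722768
```

View pics/w3c.png

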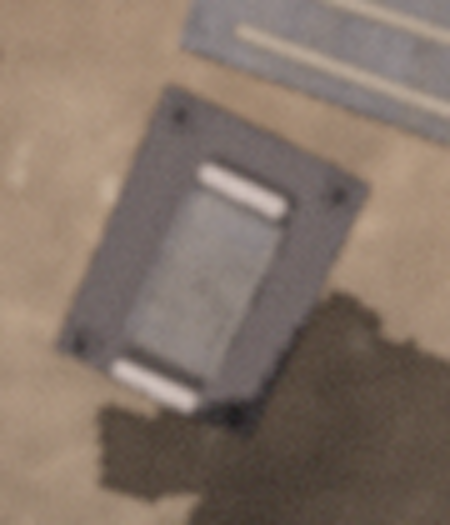

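The crop shows the tube between two light end-plate tops, with centres at crop (242,192) and (155,388). The foot corners are at crop (170,88), (368,185), (245,435) and (60,348).

Run:
```python
from h import *
b=lambda u,v,z: back('wrist',(u/5+220-.4,v/5+95-.4),z)[:2]
c=[b(*p,.008) for p in [(168,88),(370,185),(245,435),(58,348)]]
print(np.array(c), np.mean(c,0))
for i in range(4):
    d=c[(i+1)%4]-c[i]; print(np.hypot(*d)*1e3,np.degrees(np.arctan2(d[1],d[0])))
p,q=b(242,192,.05),b(155,388,.05); d=p-q; print(p,q,(p+q)/2,np.hypot(*d),np.degrees(np.arctan2(d[1],d[0])))
t=[b(*x,.039) for x in [(185,195),(285,232),(215,375),(128,335)]]; print(np.array(t),np.mean(t,0))
for a,e in ((3,0),(2,1)):
    d=t[e]-t[a];print(np.degrees(np.arctan2(d[1],d[0])))
s=sense();print(s['position'],s['joints'])
```

```text
[[ 0.6008 -0.126 ]
 [ 0.5949 -0.1837]
 [ 0.5199 -0.1735]
 [ 0.5263 -0.1175]] [ 0.5605 -0.1502]
57.96384980486398 -95.7751168547535
75.72874426454719 172.25909492099925
56.32029263320031 83.44444501238297
74.92305929370556 -6.500803737748975
[ 0.5858 -0.1532] [ 0.534  -0.1475] [ 0.5599 -0.1504] 0.05213783630194341 -6.311391237312269
[[ 0.5796 -0.14  ]
 [ 0.5792 -0.166 ]
 [ 0.5397 -0.1605]
 [ 0.5422 -0.1367]] [ 0.5602 -0.1508]
-5.092641300954338
-7.857899149169517
[ 0.5396 -0.19    0.2733] [ 23.6325  21.1683 -11.319   97.1699   4.6199  62.1209 -60.0187]
```

Request:
step_arm(
  rows=[
    {"tx": 0, "ty": 0, "tz": 0, "yaw": 6.5, "fingers": 0.065},
    {"tx": 0, "ty": 0, "tz": 0, "yaw": 6.5, "fingers": 0.065},
    {"tx": 0, "ty": 0, "tz": 0, "yaw": 6.5, "fingers": 0.065},
    {"tx": 0, "ty": 0, "tz": 0, "yaw": 6.5, "fingers": 0.065},
    {"tx": 0.008, "ty": -0.021, "tz": 0.03, "yaw": 0, "fingers": 0.065},
    {"tx": 0.008, "ty": -0.02, "tz": 0.03, "yaw": 0, "fingers": 0.065},
    {"tx": 0, "ty": 0, "tz": 0.035, "yaw": 0, "fingers": 0.065},
    {"tx": 0, "ty": 0, "tz": 0.03, "yaw": 0, "fingers": 0.065},
    {"tx": 0, "ty": 0, "tz": 0.025, "yaw": 0, "fingers": 0.065},
    {"tx": 0, "ty": 0, "tz": 0.01, "yaw": 0, "fingers": 0.065},
    {"tx": 0, "ty": 0, "tz": 0, "yaw": 0, "fingers": 0.065},
    {"tx": 0, "ty": 0, "tz": 0, "yaw": 0, "fingers": 0.065},
  ],
  force=40,
)

```text
t: 4.23
position: [0.5611, -0.1506, 0.1139]
tcp_rot: [[0.993, -0.119, 0.0], [-0.119, -0.993, -0.0], [0.0, 0.0, -1.0]]
contact_force: [0.6, 0.0, 0.3]
finger_gap: 0.0653
grasp_force: 0.0
```

```bash
cat >> h.py <<'E'
def head():
    s=sense(); R=np.array(s['tcp_rot']); return s, np.array(s['position']), np.degrees(np.arctan2(R[1,0],R[0,0]))
def move(target,ang):
    # total tool-frame shift (in the frame AFTER turning) and yaw to reach target
    s,p,a=head(); d=np.array(target)-p; th=np.radians(ang)
    return dict(tx=d[:2]@[np.cos(th),np.sin(th)],ty=d[:2]@[np.sin(th),-np.cos(th)],tz=-d[2],yaw=(a-ang+180)%360-180)
E
python3 - <<'E'
from h import *
s,p,a=head(); print(s['t'],p,a,s['joints'],s['finger_gap'])
im=viewer.capture('wrist'); cv2.imwrite('pics/w4.png',cv2.resize(im,(800,600)))
for n in ['tube_mid','cradle','nest','knob','stop','slide']:
    print(n,[(np.array(d['location']),round(d['confidence'],2)) for d in viewer.spot_point('wrist',n)][:2])
E
```

```text
4.2333 [ 0.5611 -0.1506  0.1139] -6.848271326229915 [ 15.5315  32.8625  -6.6172 103.5448   5.1823  43.8653 -90.6224] 0.06531706037450517
tube_mid [(array([ 0.457 , -0.1633,  0.0156]), 0.85), (array([ 0.5611, -0.1495,  0.0259]), 0.79)]
cradle []
nest []
knob []
stop []
slide []
```

View pics/w4.png

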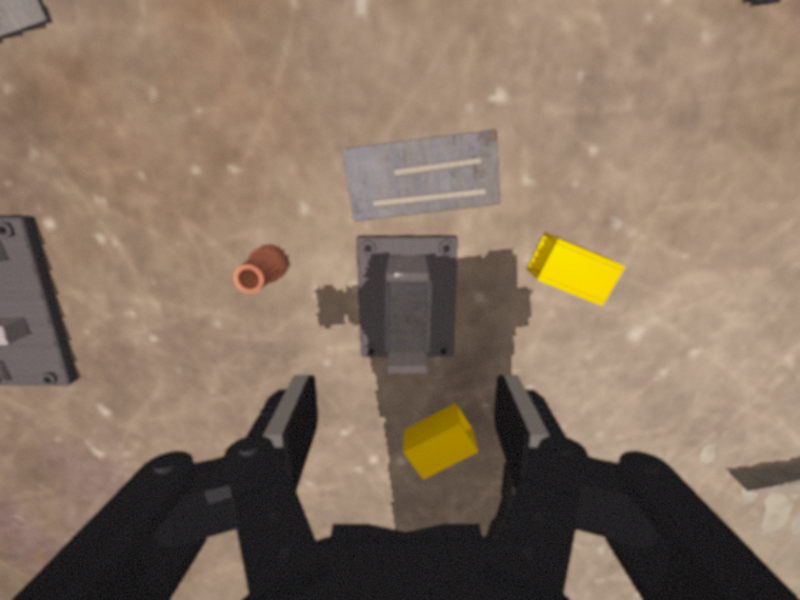

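The cradle is squarely aligned in the wrist view, foot edges at u=358 to 456. The tube is centred at u≈408 between the pads (313 and 500), so I'll descend and grip.

Request:
step_arm(
  rows=[
    {"tx": 0, "ty": 0, "tz": 0.03, "yaw": 0, "fingers": 0.065},
    {"tx": 0, "ty": 0, "tz": 0.03, "yaw": 0, "fingers": 0.065},
    {"tx": 0, "ty": 0, "tz": 0.02, "yaw": 0, "fingers": 0.065},
    {"tx": 0, "ty": 0, "tz": 0.01, "yaw": 0, "fingers": 0.065},
    {"tx": 0, "ty": 0, "tz": 0.006, "yaw": 0, "fingers": 0.05},
    {"tx": 0, "ty": 0, "tz": 0, "yaw": 0, "fingers": 0.035},
    {"tx": 0, "ty": 0, "tz": 0, "yaw": 0, "fingers": 0.015},
    {"tx": 0, "ty": 0, "tz": 0, "yaw": 0, "fingers": 0.015},
    {"tx": 0, "ty": 0, "tz": 0, "yaw": 0, "fingers": 0.015},
    {"tx": 0, "ty": 0, "tz": 0, "yaw": 0, "fingers": 0.015},
  ],
  force=40,
)

```text
t: 5.42
position: [0.5619, -0.1504, 0.0185]
tcp_rot: [[0.993, -0.119, 0.002], [-0.119, -0.993, -0.0], [0.002, 0.0, -1.0]]
contact_force: [0.2, 0.5, 5.7]
finger_gap: 0.0243
grasp_force: 39.9
```

Request:
step_arm(
  rows=[
    {"tx": 0, "ty": 0, "tz": -0.01, "yaw": 0, "fingers": 0.015},
    {"tx": 0, "ty": 0, "tz": -0.025, "yaw": 0, "fingers": 0.015},
    {"tx": 0, "ty": 0, "tz": -0.035, "yaw": 0, "fingers": 0.015},
    {"tx": 0, "ty": 0, "tz": -0.03, "yaw": 0, "fingers": 0.015},
    {"tx": -0.0234, "ty": -0.0257, "tz": -0.02, "yaw": 0, "fingers": 0.015},
    {"tx": -0.0234, "ty": -0.0257, "tz": -0.02, "yaw": 0, "fingers": 0.015},
    {"tx": -0.0234, "ty": -0.0257, "tz": 0, "yaw": 0, "fingers": 0.015},
    {"tx": -0.0234, "ty": -0.0257, "tz": 0, "yaw": 0, "fingers": 0.015},
    {"tx": -0.0234, "ty": -0.0257, "tz": 0, "yaw": 0, "fingers": 0.015},
    {"tx": -0.0234, "ty": -0.0257, "tz": 0, "yaw": 0, "fingers": 0.015},
    {"tx": 0, "ty": 0, "tz": 0, "yaw": 0, "fingers": 0.015},
    {"tx": 0, "ty": 0, "tz": 0, "yaw": 0, "fingers": 0.015},
  ],
)

```text
t: 6.42
position: [0.4389, 0.0209, 0.158]
tcp_rot: [[0.993, -0.115, 0.0], [-0.115, -0.993, 0.0], [0.0, -0.0, -1.0]]
contact_force: [1.1, -0.6, -0.9]
finger_gap: 0.0242
grasp_force: 40.7
```

Run:
```python
from h import *
s,p,a=head(); print(s['t'],p,a,s['joints'],s['finger_gap'],s['grasp_force'])
im=viewer.capture('wrist'); cv2.imwrite('pics/w5.png',cv2.resize(im,(800,600))); cv2.imwrite('pics/w5raw.png',im)
for n in ['tube_mid','nest','knob','stop','slide']:
    print(n,[(np.array(d['location']),round(d['confidence'],2)) for d in viewer.spot_point('wrist',n)][:2])
```

```text
6.4167 [0.4389 0.0209 0.158 ] -6.6021968111051015 [   0.7218   17.2484  -10.8133  121.9311    4.8475   41.19   -109.8687] 0.02424506807216201 40.661906003952026
tube_mid [(array([ 0.4538, -0.1613,  0.0165]), 0.8), (array([0.4372, 0.026 , 0.164 ]), 0.56)]
nest []
knob [(array([0.5534, 0.1617, 0.0705]), 0.81), (array([ 0.5623, -0.1456,  0.0041]), 0.57)]
stop []
slide [(array([ 0.5956,  0.1696, -0.001 ]), 0.57)]
```

View pics/w5.png

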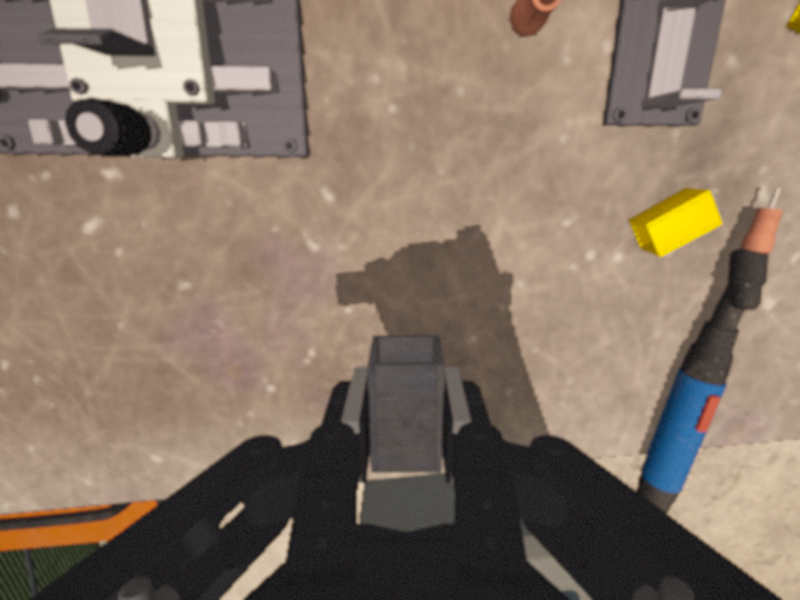

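The tube is held squarely at px (405,400). The slide base corner is at (308,157), with its front edge running to (0,155) and its end edge to (300,0). The knob top is at (90,127).

Next I'll fit the slide yaw from those edges and plan the set-down.

Run:
```python
from h import *
im=cv2.imread('pics/w5raw.png'); g=cv2.GaussianBlur(cv2.cvtColor(im,cv2.COLOR_BGR2GRAY),(3,3),0).astype(float)
# front edge: base dark -> table bright going down, search rows 95..122 in cols 2..28 & 130..205 ; end edge cols 195..225 rows 5..100
F=[(c,95+np.argmax(np.diff(g[95:122,c]))+.5) for c in list(range(2,40))+list(range(150,208))]
E_=[(195+np.argmax(np.diff(g[r,195:228]))+.5,r) for r in range(4,100)]
for name,P in (('front',F),('end',E_)):
    W=np.array([back('wrist',p,.01)[:2] for p in P],np.float32)
    vx,vy,x,y=cv2.fitLine(W,cv2.DIST_HUBER,0,.001,.001).ravel()
    r=np.abs((W-[x,y])@[-vy,vx]); print(name,np.degrees(np.arctan2(vy,vx)),x,y,np.median(r),np.percentile(r,90))
print(move([.44,.02,.02],82))
```

```text
front 82.65034 0.53843933 0.14515547 0.00014467885 0.0008476998
end -7.4831166 0.57580876 0.064378634 0.00026961847 0.0006655268
{'tx': np.float64(0.0013425084097557197), 'ty': np.float64(-0.0004432696368155408), 'tz': np.float64(0.13731229807021006), 'yaw': np.float64(-88.92695137893868)}
```

Request:
step_arm(
  rows=[
    {"tx": 0, "ty": 0, "tz": 0.005, "yaw": -6.86, "fingers": 0.015},
    {"tx": 0, "ty": 0, "tz": 0.005, "yaw": -6.86, "fingers": 0.015},
    {"tx": 0, "ty": 0, "tz": 0.005, "yaw": -6.86, "fingers": 0.015},
    {"tx": 0, "ty": 0, "tz": 0.005, "yaw": -6.86, "fingers": 0.015},
    {"tx": 0, "ty": 0, "tz": 0.005, "yaw": -6.86, "fingers": 0.015},
    {"tx": 0, "ty": 0, "tz": 0.005, "yaw": -6.86, "fingers": 0.015},
    {"tx": 0, "ty": 0, "tz": 0.005, "yaw": -6.86, "fingers": 0.015},
    {"tx": 0, "ty": 0, "tz": 0.005, "yaw": -6.86, "fingers": 0.015},
    {"tx": 0, "ty": 0, "tz": 0.005, "yaw": -6.86, "fingers": 0.015},
    {"tx": 0, "ty": 0, "tz": 0.005, "yaw": -6.86, "fingers": 0.015},
    {"tx": 0, "ty": 0, "tz": 0.005, "yaw": -6.86, "fingers": 0.015},
    {"tx": 0, "ty": 0, "tz": 0.005, "yaw": -6.86, "fingers": 0.015},
    {"tx": 0, "ty": 0, "tz": 0.005, "yaw": -6.86, "fingers": 0.015},
    {"tx": 0, "ty": 0, "tz": 0.03, "yaw": 0, "fingers": 0.015},
    {"tx": 0, "ty": 0, "tz": 0.03, "yaw": 0, "fingers": 0.015},
    {"tx": 0, "ty": 0, "tz": 0.015, "yaw": 0, "fingers": 0.015},
    {"tx": 0, "ty": 0, "tz": 0.007, "yaw": 0, "fingers": 0.015},
    {"tx": 0, "ty": 0, "tz": 0, "yaw": 0, "fingers": 0.015},
  ],
)

```text
t: 8.22
position: [0.439, 0.0191, 0.009]
tcp_rot: [[0.133, 0.991, -0.003], [0.991, -0.133, -0.0], [-0.001, -0.003, -1.0]]
contact_force: [0.2, 0.1, -0.1]
finger_gap: 0.0239
grasp_force: 40.7
```

Request:
step_arm(
  rows=[
    {"tx": 0, "ty": 0, "tz": 0.003, "yaw": 0, "fingers": 0.015},
    {"tx": 0, "ty": 0, "tz": 0.001, "yaw": 0, "fingers": 0.015},
    {"tx": 0, "ty": 0, "tz": 0, "yaw": 0, "fingers": 0.015},
  ],
)

```text
t: 8.47
position: [0.4405, 0.0195, 0.0069]
tcp_rot: [[0.133, 0.991, 0.001], [0.991, -0.133, 0.0], [0.0, 0.001, -1.0]]
contact_force: [-0.5, 0.3, -0.2]
finger_gap: 0.0243
grasp_force: 40.7
```

Request:
step_arm(
  rows=[
    {"tx": 0, "ty": 0, "tz": 0.001, "yaw": 0, "fingers": 0.015},
    {"tx": 0, "ty": 0, "tz": 0, "yaw": 0, "fingers": 0.015},
  ],
)

```text
t: 8.63
position: [0.4402, 0.0195, 0.0057]
tcp_rot: [[0.133, 0.991, 0.001], [0.991, -0.133, -0.0], [0.0, 0.001, -1.0]]
contact_force: [-0.2, -0.2, -1.2]
finger_gap: 0.0241
grasp_force: 40.7
```

Request:
step_arm(
  rows=[
    {"tx": 0, "ty": 0, "tz": 0.001, "yaw": 0, "fingers": 0.015},
    {"tx": 0, "ty": 0, "tz": 0, "yaw": 0, "fingers": 0.015},
  ],
)

```text
t: 8.8
position: [0.4401, 0.0195, 0.0045]
tcp_rot: [[0.133, 0.991, 0.001], [0.991, -0.133, -0.0], [0.0, 0.001, -1.0]]
contact_force: [0.4, -0.5, 0.8]
finger_gap: 0.0242
grasp_force: 41.0
```

Request:
step_arm(
  rows=[
    {"tx": 0, "ty": 0, "tz": 0.001, "yaw": 0, "fingers": 0.015},
    {"tx": 0, "ty": 0, "tz": 0, "yaw": 0, "fingers": 0.015},
  ],
)

```text
t: 8.97
position: [0.4401, 0.0195, 0.0045]
tcp_rot: [[0.133, 0.991, 0.001], [0.991, -0.133, -0.001], [-0.001, 0.001, -1.0]]
contact_force: [-4.0, -1.6, 21.2]
finger_gap: 0.0245
grasp_force: 43.4
```

Request:
step_arm(
  rows=[
    {"tx": 0, "ty": 0, "tz": -0.001, "yaw": 0, "fingers": 0.015},
    {"tx": 0, "ty": 0, "tz": 0, "yaw": 0, "fingers": 0.045},
    {"tx": 0, "ty": 0, "tz": 0, "yaw": 0, "fingers": 0.06},
    {"tx": 0, "ty": 0, "tz": 0, "yaw": 0, "fingers": 0.06},
    {"tx": 0, "ty": 0, "tz": -0.015, "yaw": 0, "fingers": 0.06},
    {"tx": 0, "ty": 0, "tz": -0.03, "yaw": 0, "fingers": 0.06},
    {"tx": 0, "ty": 0, "tz": -0.04, "yaw": 0, "fingers": 0.08},
    {"tx": 0, "ty": 0, "tz": -0.04, "yaw": 0, "fingers": 0.08},
  ],
)

```text
t: 9.63
position: [0.4385, 0.0197, 0.13]
tcp_rot: [[0.132, 0.991, -0.003], [0.991, -0.132, 0.0], [0.0, -0.003, -1.0]]
contact_force: [1.9, -0.5, -0.1]
finger_gap: 0.0798
grasp_force: 0.0
```

Request:
step_arm(
  rows=[
    {"tx": 0, "ty": 0, "tz": 0, "yaw": 6.92, "fingers": 0.075},
    {"tx": 0, "ty": 0, "tz": 0, "yaw": 6.92, "fingers": 0.075},
    {"tx": 0, "ty": 0, "tz": 0, "yaw": 6.92, "fingers": 0.075},
    {"tx": 0, "ty": 0, "tz": 0, "yaw": 6.92, "fingers": 0.075},
    {"tx": 0, "ty": 0, "tz": 0, "yaw": 6.92, "fingers": 0.075},
    {"tx": 0, "ty": 0, "tz": 0, "yaw": 6.92, "fingers": 0.075},
    {"tx": 0, "ty": 0, "tz": 0, "yaw": 6.92, "fingers": 0.075},
    {"tx": 0, "ty": 0, "tz": 0, "yaw": 6.92, "fingers": 0.075},
    {"tx": 0, "ty": 0, "tz": 0, "yaw": 6.92, "fingers": 0.075},
    {"tx": 0, "ty": 0, "tz": 0, "yaw": 6.92, "fingers": 0.075},
    {"tx": 0, "ty": 0, "tz": 0, "yaw": 6.92, "fingers": 0.075},
    {"tx": 0, "ty": 0, "tz": 0, "yaw": 6.92, "fingers": 0.075},
    {"tx": 0, "ty": 0, "tz": 0, "yaw": 6.92, "fingers": 0.075},
    {"tx": 0, "ty": 0, "tz": 0, "yaw": 0, "fingers": 0.075},
    {"tx": 0, "ty": 0, "tz": 0, "yaw": 0, "fingers": 0.075},
  ],
)

```text
t: 10.88
position: [0.4396, 0.0197, 0.1291]
tcp_rot: [[0.992, -0.128, -0.0], [-0.128, -0.992, -0.0], [-0.0, 0.0, -1.0]]
contact_force: [-0.2, -0.6, 0.5]
finger_gap: 0.0753
grasp_force: 0.0
```

Run:
```python
from h import *
s,p,a=head(); print(s['t'],p,a,s['joints'],s['finger_gap'])
im=viewer.capture('wrist'); cv2.imwrite('pics/w6raw.png',im)
for n in ['tube_mid','knob','nest']:
    print(n,[(np.array(d['location']),round(d['confidence'],2)) for d in viewer.spot_point('wrist',n)][:3])
R=viewer.regions_of('wrist','tube_mid')
for d in R:
    m=d['region']; u=np.argwhere(m)[:,::-1].mean(0); print(d['confidence'],m.sum(),back('wrist',u,.015), cv2.minAreaRect(np.argwhere(m)[:,::-1].astype(np.float32)))
print(proj('wrist',[[.4401,.0195,.025]]))
```

```text
10.8833 [0.4396 0.0197 0.1291] -7.371117417803601 [   0.8112   20.3645  -10.8638  122.9555    6.2439   37.2    -111.7414] 0.07525132116524878
tube_mid [(array([0.4403, 0.0191, 0.0147]), 0.9), (array([ 0.4549, -0.162 ,  0.0185]), 0.64)]
knob [(array([0.5525, 0.1602, 0.0709]), 0.92)]
nest []
0.77 2521 [ 0.4595 -0.1603  0.015 ] ((490.4777526855469, 156.87579345703125), (39.82453536987305, 70.23165130615234), 61.38954162597656)
0.59 1626 [0.44   0.0193 0.015 ] ((284.5, 205.0), (34.0, 47.0), 90.0)
[[284.5931 208.5636]]
```

Request:
step_arm(
  rows=[
    {"tx": 0, "ty": 0, "tz": 0.035, "yaw": 0, "fingers": 0.07},
    {"tx": 0, "ty": 0, "tz": 0.035, "yaw": 0, "fingers": 0.07},
    {"tx": 0, "ty": 0, "tz": 0.03, "yaw": 0, "fingers": 0.07},
    {"tx": 0, "ty": 0, "tz": 0.018, "yaw": 0, "fingers": 0.065},
    {"tx": 0, "ty": 0, "tz": 0.006, "yaw": 0, "fingers": 0.055},
    {"tx": 0, "ty": 0, "tz": 0, "yaw": 0, "fingers": 0.05},
    {"tx": 0, "ty": 0, "tz": 0, "yaw": 0, "fingers": 0.045},
    {"tx": 0, "ty": 0, "tz": 0, "yaw": 0, "fingers": 0.035},
    {"tx": 0, "ty": 0, "tz": 0, "yaw": 0, "fingers": 0.035},
    {"tx": 0, "ty": 0, "tz": 0, "yaw": 0, "fingers": 0.035},
  ],
  force=40,
)

```text
t: 11.97
position: [0.4407, 0.0196, 0.0063]
tcp_rot: [[0.991, -0.132, 0.002], [-0.132, -0.991, 0.0], [0.002, -0.001, -1.0]]
contact_force: [-0.8, -0.7, 4.9]
finger_gap: 0.0408
grasp_force: 40.8
```

Request:
step_arm(
  rows=[
    {"tx": 0, "ty": 0, "tz": -0.01, "yaw": 0, "fingers": 0.035},
    {"tx": 0, "ty": 0, "tz": -0.025, "yaw": 0, "fingers": 0.035},
    {"tx": 0, "ty": 0, "tz": -0.039, "yaw": 0, "fingers": 0.035},
    {"tx": 0, "ty": 0, "tz": -0.04, "yaw": 0, "fingers": 0.035},
    {"tx": 0, "ty": 0, "tz": -0.04, "yaw": 0, "fingers": 0.035},
    {"tx": 0.0147, "ty": -0.0262, "tz": -0.02, "yaw": 0, "fingers": 0.035},
    {"tx": 0.0147, "ty": -0.0262, "tz": -0.02, "yaw": 0, "fingers": 0.035},
    {"tx": 0.0147, "ty": -0.0262, "tz": 0, "yaw": 0, "fingers": 0.035},
    {"tx": 0.0147, "ty": -0.0262, "tz": 0, "yaw": 0, "fingers": 0.035},
    {"tx": 0.0147, "ty": -0.0262, "tz": 0, "yaw": 0, "fingers": 0.035},
    {"tx": 0, "ty": 0, "tz": 0, "yaw": 0, "fingers": 0.035},
    {"tx": 0, "ty": 0, "tz": 0, "yaw": 0, "fingers": 0.035},
    {"tx": 0, "ty": 0, "tz": 0, "yaw": 0, "fingers": 0.035},
  ],
)

```text
t: 13.05
position: [0.5292, 0.139, 0.1996]
tcp_rot: [[0.991, -0.132, -0.001], [-0.132, -0.991, -0.001], [-0.001, 0.001, -1.0]]
contact_force: [0.8, -1.4, -1.1]
finger_gap: 0.0409
grasp_force: 40.7
```

Run:
```python
from h import *
s,p,a=head(); print(s['t'],p,a,s['joints'],s['finger_gap'],s['grasp_force'])
im=viewer.capture('wrist'); cv2.imwrite('pics/w7.png',cv2.resize(im,(800,600),interpolation=cv2.INTER_CUBIC)); cv2.imwrite('pics/w7raw.png',im)
for n in ['nest','knob','stop','slide','tube_mid']:
    print(n,[(np.array(d['location']),round(d['confidence'],2)) for d in viewer.spot_point('wrist',n)][:2])
```

```text
13.05 [0.5292 0.139  0.1996] -7.598639163225929 [  -8.7565   23.668   -13.6058  104.9381    6.8954   52.2389 -123.094 ] 0.040879221513078365 40.68425998091698
nest [(array([0.6094, 0.1509, 0.0577]), 0.59)]
knob [(array([0.5512, 0.1604, 0.0716]), 0.94)]
stop [(array([0.6152, 0.2584, 0.0572]), 0.72)]
slide [(array([0.5969, 0.1703, 0.0003]), 0.69)]
tube_mid [(array([ 0.4575, -0.1609,  0.0152]), 0.8), (array([0.5265, 0.1388, 0.2063]), 0.59)]
```

View pics/w7.png

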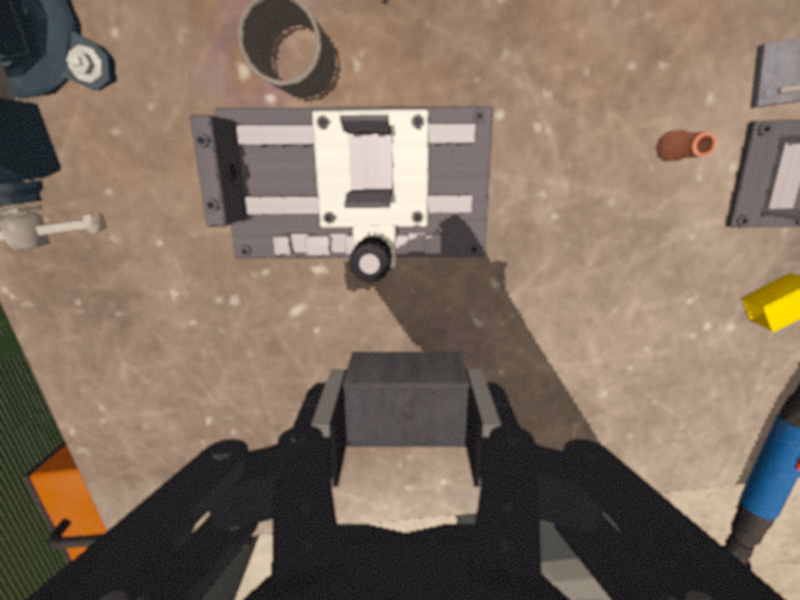

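The wrist view (800x600) shows the carriage plate corners at about (313,111), (427,110), (428,227) and (319,227). The seat spans about (351,134) to (392,190), the knob's top disc is at (369,263), and the stop is on the left at (207,170).

I'll turn these into positions, using intensity edges for the seat.

Run:
```python
from h import *
im=cv2.imread('pics/w7raw.png'); g=cv2.cvtColor(im,cv2.COLOR_BGR2GRAY).astype(int)
print('seat row', [ (c,g[113,c]) for c in range(240,282)])
print('seat col', [ (r,g[r,260]) for r in range(78,152)])
th=np.radians(-7.45); ex=np.array([np.cos(th),np.sin(th)]); ey=np.array([-ex[1],ex[0]])
def f(n,u,v,z):
    w=back('wrist',(u*.7-.15,v*.7-.15),z)[:2]; print(n,w,'x\' %.4f y\' %.4f'%(w@ex,w@ey))
for q in [(351,134),(392,134),(392.5,190),(351,190)]: f('seat',*q,.046)
for q in [(328,121),(419,121),(420,216),(330,217)]: f('bolt',*q,.038)
f('knob',369,263,.084)
for q in [(490,107),(487,257),(234,258)]: f('base',*q,.01)
for q in [(193,116),(216,116),(205,226),(224,224)]: f('stop',*q,.054)
for n,w in dict(nest=[.6080,.1515],knob=[.5520,.1603],slide=[.5948,.1702],stop=[.618,.2588]).items(): print(n,'det x\' %.4f y\' %.4f'%(np.array(w)@ex,np.array(w)@ey))
p=head()[1][:2]; print('tcp',p@ex,p@ey)
```

```text
seat row [(240, np.int64(247)), (241, np.int64(247)), (242, np.int64(247)), (243, np.int64(243)), (244, np.int64(231)), (245, np.int64(221)), (246, np.int64(217)), (247, np.int64(218)), (248, np.int64(218)), (249, np.int64(216)), (250, np.int64(217)), (251, np.int64(217)), (252, np.int64(216)), (253, np.int64(215)), (254, np.int64(216)), (255, np.int64(214)), (256, np.int64(213)), (257, np.int64(214)), (258, np.int64(215)), (259, np.int64(217)), (260, np.int64(215)), (261, np.int64(217)), (262, np.int64(216)), (263, np.int64(219)), (264, np.int64(218)), (265, np.int64(219)), (266, np.int64(219)), (267, np.int64(220)), (268, np.int64(221)), (269, np.int64(219)), (270, np.int64(219)), (271, np.int64(221)), (272, np.int64(221)), (273, np.int64(213)), (274, np.int64(200)), (275, np.int64(212)), (276, np.int64(238)), (277, np.int64(247)), (278, np.int64(248)), (279, np.int64(247)), (280, np.int64(247)), (281, np.int64(248))]
seat col [(78, np.int64(226)), (79, np.int64(220)), (80, np.int64(181)), (81, np.int64(129)), (82, np.int64(113)), (83, np.int64(106)), (84, np.int64(89)), (85, np.in
[... 1547 characters left out ...]
 0.2157
seat [0.5948 0.1679] x' 0.5680 y' 0.2436
bolt [0.6397 0.1763] x' 0.6115 y' 0.2577
bolt [0.6318 0.117 ] x' 0.6113 y' 0.1979
bolt [0.5704 0.1239] x' 0.5495 y' 0.1968
bolt [0.5781 0.1868] x' 0.5490 y' 0.2602
knob [0.5523 0.1595] x' 0.5269 y' 0.2297
base [0.636  0.0647] x' 0.6223 y' 0.1467
base [0.5276 0.0747] x' 0.5134 y' 0.1425
base [0.5536 0.2738] x' 0.5134 y' 0.3432
stop [0.6522 0.2562] x' 0.6135 y' 0.3386
stop [0.6503 0.2421] x' 0.6134 y' 0.3243
stop [0.5852 0.2681] x' 0.5455 y' 0.3417
stop [0.5848 0.2551] x' 0.5468 y' 0.3288
nest det x' 0.5832 y' 0.2291
knob det x' 0.5266 y' 0.2305
slide det x' 0.5677 y' 0.2459
stop det x' 0.5792 y' 0.3367
tcp 0.5071951702393681 0.20643665244641363
```

Request:
step_arm(
  rows=[
    {"tx": 0.0261, "ty": -0.0077, "tz": 0, "yaw": 0, "fingers": 0.035},
    {"tx": 0.0261, "ty": -0.0076, "tz": 0, "yaw": 0, "fingers": 0.035},
    {"tx": 0.0261, "ty": -0.0076, "tz": 0, "yaw": 0, "fingers": 0.035},
    {"tx": 0, "ty": 0, "tz": 0.03, "yaw": 0, "fingers": 0.035},
    {"tx": 0, "ty": 0, "tz": 0.03, "yaw": 0, "fingers": 0.035},
    {"tx": 0, "ty": 0, "tz": 0.02, "yaw": 0, "fingers": 0.035},
    {"tx": 0, "ty": 0, "tz": 0.01, "yaw": 0, "fingers": 0.035},
    {"tx": 0, "ty": 0, "tz": 0, "yaw": 0, "fingers": 0.035},
    {"tx": 0, "ty": 0, "tz": 0, "yaw": 0, "fingers": 0.035},
  ],
)

```text
t: 14.1
position: [0.6108, 0.152, 0.1098]
tcp_rot: [[0.991, -0.132, 0.0], [-0.132, -0.991, 0.0], [0.0, -0.0, -1.0]]
contact_force: [0.4, 0.8, 0.5]
finger_gap: 0.0406
grasp_force: 40.7
```

Run:
```python
from h import *
s,p,a=head(); th=np.radians(-7.45); ex=np.array([np.cos(th),np.sin(th)]); ey=np.array([-ex[1],ex[0]])
print(s['t'],p,a,p[:2]@ex,p[:2]@ey,s['contact_force'],s['finger_gap'])
im=viewer.capture('wrist'); cv2.imwrite('pics/w8.png',cv2.resize(im[100:310,140:420],(800,600),interpolation=cv2.INTER_CUBIC))
for n in ['nest','knob','stop','tube_mid']:
    print(n,[(np.array(d['location']),round(d['confidence'],2), np.array(d['location'])[:2]@ex,np.array(d['location'])[:2]@ey) for d in viewer.spot_point('wrist',n)][:2])
for c in ['scene','side']:
    viewer.capture(c)
    print(c,[(np.array(d['location']),np.array(d['location'])[:2]@ex,np.array(d['location'])[:2]@ey) for d in viewer.spot_point(c,'knob')][:1])
```

```text
14.1 [0.6108 0.152  0.1098] -7.605836375102525 0.5858943726696723 0.22990917650061682 [0.3548 0.7573 0.4562] 0.04060738739792228
nest [(array([0.6097, 0.1526, 0.0598]), 0.93, np.float64(0.5847668900197457), np.float64(0.23036608764450275))]
knob [(array([0.5541, 0.1604, 0.0673]), 0.76, np.float64(0.5286248882057047), np.float64(0.23089109460848878))]
stop [(array([0.615 , 0.2571, 0.057 ]), 0.88, np.float64(0.5764725808597875), np.float64(0.33467114234253276))]
tube_mid [(array([0.608 , 0.1556, 0.1177]), 0.57, np.float64(0.5826922579263946), np.float64(0.2331203392084013))]
scene [(array([0.5522, 0.1603, 0.0669]), np.float64(0.5267538933601537), np.float64(0.23054558297638214))]
side [(array([0.6182, 0.2551, 0.0596]), np.float64(0.5799048895935223), np.float64(0.33310294058372514))]
```

View pics/w8.png

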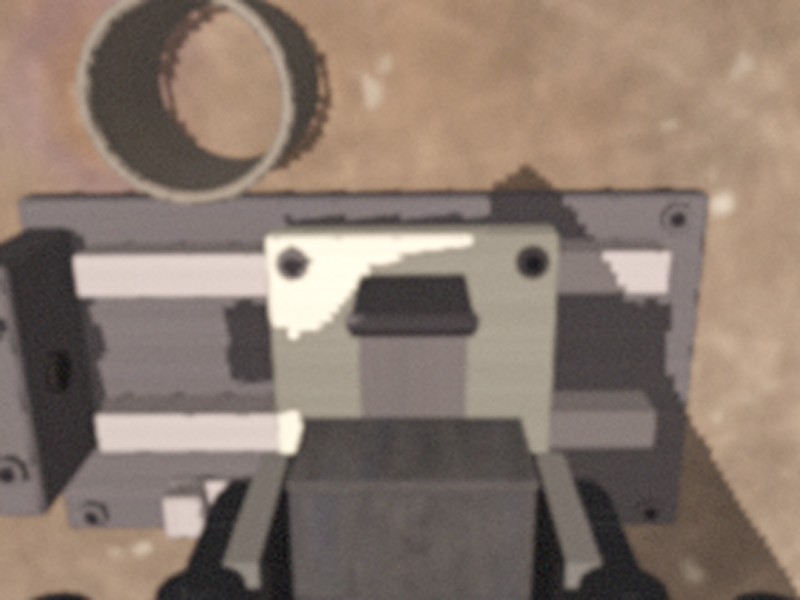

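The tube hangs at crop (411,420) over the seat, which is at crop (413,380). The rear cheek spans (348 to 478, 320), and the knob is hidden behind the tube. I'll compare the tube and seat offsets numerically.

Run:
```python
from h import *
s,p,a=head(); th=np.radians(-7.45); ex=np.array([np.cos(th),np.sin(th)]); ey=np.array([-ex[1],ex[0]])
def f(n,u,v,z):
    w=back('wrist',(u*.35+140-.3,v*.35+100-.3),z)[:2]; print(n,'x\' %.4f y\' %.4f'%(w@ex,w@ey))
print(p,p[:2]@ex,p[:2]@ey)
for q in [(361,380),(466,380)]: f('seat',*q,.046)
for q in [(348,325),(478,325)]: f('cheektop',*q,.084)
for q in [(363,280),(464,280)]: f('cheekfar?',*q,.084)
for q in [(300,420),(522,420)]: f('tube low',*q,p[2]-.0055)
for q in [(288,484),(540,484)]: f('tube top',*q,p[2]+.0195)
for q in [(292,263),(533,263)]: f('bolt',*q,.038)
f('seatrear',412,338,.046)
```

```text
[0.6108 0.1522 0.1098] 0.5858909611036915 0.2300648397070846
seat x' 0.5808 y' 0.2440
seat x' 0.5808 y' 0.2166
cheektop x' 0.6094 y' 0.2440
cheektop x' 0.6093 y' 0.2169
cheekfar? x' 0.6192 y' 0.2407
cheekfar? x' 0.6191 y' 0.2200
tube low x' 0.5973 y' 0.2520
tube low x' 0.5972 y' 0.2097
tube top x' 0.5979 y' 0.2509
tube top x' 0.5977 y' 0.2099
bolt x' 0.6104 y' 0.2617
bolt x' 0.6102 y' 0.1992
seatrear x' 0.5925 y' 0.2307
```

The tube and seat agree along the slide to within about 0.5 mm, so I'll lower.

Request:
step_arm(
  rows=[
    {"tx": 0, "ty": 0, "tz": 0.015, "yaw": 0, "fingers": 0.035},
    {"tx": 0, "ty": 0, "tz": 0.015, "yaw": 0, "fingers": 0.035},
    {"tx": 0, "ty": 0, "tz": 0.01, "yaw": 0, "fingers": 0.035},
    {"tx": 0, "ty": 0, "tz": 0.008, "yaw": 0, "fingers": 0.035},
    {"tx": 0, "ty": 0, "tz": 0.004, "yaw": 0, "fingers": 0.035},
    {"tx": 0, "ty": 0, "tz": 0.002, "yaw": 0, "fingers": 0.035},
    {"tx": 0, "ty": 0, "tz": 0, "yaw": 0, "fingers": 0.035},
    {"tx": 0, "ty": 0, "tz": 0, "yaw": 0, "fingers": 0.035},
  ],
)

```text
t: 15.22
position: [0.6109, 0.1522, 0.0558]
tcp_rot: [[0.991, -0.132, 0.001], [-0.132, -0.991, 0.0], [0.001, -0.0, -1.0]]
contact_force: [1.4, -0.2, -0.3]
finger_gap: 0.041
grasp_force: 40.7
```

Request:
step_arm(
  rows=[
    {"tx": 0, "ty": 0, "tz": 0.002, "yaw": 0, "fingers": 0.035},
    {"tx": 0, "ty": 0, "tz": 0, "yaw": 0, "fingers": 0.035},
    {"tx": 0, "ty": 0, "tz": 0, "yaw": 0, "fingers": 0.035},
  ],
)

```text
t: 15.47
position: [0.6106, 0.1521, 0.0535]
tcp_rot: [[0.991, -0.132, 0.0], [-0.132, -0.991, 0.0], [0.0, -0.0, -1.0]]
contact_force: [-0.1, 0.4, -1.6]
finger_gap: 0.0407
grasp_force: 40.7
```

Request:
step_arm(
  rows=[
    {"tx": 0, "ty": 0, "tz": 0.001, "yaw": 0, "fingers": 0.035},
    {"tx": 0, "ty": 0, "tz": 0, "yaw": 0, "fingers": 0.035},
    {"tx": 0, "ty": 0, "tz": 0, "yaw": 0, "fingers": 0.035},
  ],
)

```text
t: 15.72
position: [0.6108, 0.1521, 0.0525]
tcp_rot: [[0.991, -0.132, 0.0], [-0.132, -0.991, 0.0], [0.0, -0.0, -1.0]]
contact_force: [0.0, 0.0, -0.4]
finger_gap: 0.0409
grasp_force: 40.8
```

Request:
step_arm(
  rows=[
    {"tx": 0, "ty": 0, "tz": 0.0007, "yaw": 0, "fingers": 0.035},
    {"tx": 0, "ty": 0, "tz": 0, "yaw": 0, "fingers": 0.035},
    {"tx": 0, "ty": 0, "tz": 0, "yaw": 0, "fingers": 0.035},
  ],
)

```text
t: 15.97
position: [0.6108, 0.1521, 0.0524]
tcp_rot: [[0.991, -0.132, 0.0], [-0.132, -0.991, -0.0], [0.0, -0.0, -1.0]]
contact_force: [-1.5, -0.9, 5.5]
finger_gap: 0.0408
grasp_force: 41.3
```

Request:
step_arm(
  rows=[
    {"tx": 0, "ty": 0, "tz": 0, "yaw": 0, "fingers": 0.042},
    {"tx": 0, "ty": 0, "tz": 0, "yaw": 0, "fingers": 0.045},
    {"tx": 0, "ty": 0, "tz": 0, "yaw": 0, "fingers": 0.055},
    {"tx": 0, "ty": 0, "tz": 0, "yaw": 0, "fingers": 0.06},
    {"tx": 0, "ty": 0, "tz": 0, "yaw": 0, "fingers": 0.06},
    {"tx": 0, "ty": 0, "tz": -0.015, "yaw": 0, "fingers": 0.06},
    {"tx": 0, "ty": 0, "tz": -0.03, "yaw": 0, "fingers": 0.06},
    {"tx": 0, "ty": 0, "tz": -0.04, "yaw": 0, "fingers": 0.06},
    {"tx": 0, "ty": 0, "tz": -0.04, "yaw": 0, "fingers": 0.06},
    {"tx": -0.03, "ty": 0, "tz": -0.02, "yaw": 0, "fingers": 0.06},
    {"tx": -0.03, "ty": 0, "tz": 0, "yaw": 0, "fingers": 0.06},
    {"tx": -0.02, "ty": 0, "tz": 0, "yaw": 0, "fingers": 0.06},
    {"tx": 0, "ty": 0, "tz": 0, "yaw": 0, "fingers": 0.06},
    {"tx": 0, "ty": 0, "tz": 0, "yaw": 0, "fingers": 0.06},
  ],
  force=20,
)

```text
t: 17.13
position: [0.5307, 0.1628, 0.1969]
tcp_rot: [[0.991, -0.131, 0.0], [-0.131, -0.991, -0.0], [0.0, 0.0, -1.0]]
contact_force: [-0.1, -0.6, 0.6]
finger_gap: 0.0601
grasp_force: 0.0
```

```bash
cat >> h.py <<'E'
th=np.radians(-7.45); ex=np.array([np.cos(th),np.sin(th)]); ey=np.array([-ex[1],ex[0]])
def report(cams=('wrist',),names=('tube_mid','nest','knob','stop')):
    s,p,a=head(); print('t',s['t'],'tcp',p,a,'x\'y\'',p[:2]@ex,p[:2]@ey,'gap',s['finger_gap'],'F',s['contact_force'])
    for c in cams:
        im=viewer.capture(c)
        for n in names:
            L=sorted((d for d in viewer.spot_point(c,n) if d['location'][1]>.08),key=lambda d:-d['confidence'])[:1]
            for d in L: w=np.array(d['location']); print(c,n,round(d['confidence'],2),w,"x'y' %.4f %.4f"%(w[:2]@ex,w[:2]@ey))
    return im
E
python3 - <<'E'
from h import *
im=report(); cv2.imwrite('pics/w9raw.png',im)
for d in viewer.regions_of('wrist','tube_mid'):
    q=np.argwhere(d['region'])[:,::-1].astype(np.float32); print(d['confidence'],len(q),cv2.minAreaRect(q),cv2.boundingRect(q))
print('expected tube top corners', proj('wrist',[[*((.5855+x)*ex+(.2303+y)*ey),.071] for x,y in [(-.0125,-.021),(-.0125,.021),(.0125,.021),(.0125,-.021)]]))
for d in viewer.regions_of('wrist','knob')[:1]:
    q=np.argwhere(d['region'])[:,::-1].astype(np.float32); print('knob',len(q),cv2.minAreaRect(q))
print(proj('wrist',[[*(.5258*ex+.2303*ey),.082]]))
E
```

```text
t 17.1333 tcp [0.5307 0.1628 0.1969] -7.530753867289852 x'y' 0.5051332937467466 0.2302458539135286 gap 0.0600510449726419 F [-0.053  -0.6337  0.62  ]
wrist tube_mid 0.76 [0.6118 0.155  0.0585] x'y' 0.5865 0.2330
wrist knob 0.76 [0.5525 0.158  0.0717] x'y' 0.5273 0.2283
wrist stop 0.7 [0.6109 0.2568 0.0544] x'y' 0.5724 0.3338
0.95 1465 ((283.5, 111.5), (31.0, 49.0), 90.0) (259, 96, 50, 32)
0.73 6133 ((283.5, 135.0), (122.0, 81.0), 90.0) (243, 74, 82, 123)
0.58 448 ((549.5, 213.5), (31.0, 19.0), 90.0) (540, 198, 20, 32)
expected tube top corners [[308.2177 128.1345]
 [259.6462 128.3183]
 [258.7589  97.4154]
 [308.8962  97.222 ]]
knob 729 ((284.5, 179.5), (31.0, 27.0), 90.0)
[[284.174 184.289]]
```

The tube region (u 259–308, v 96–127) matches the expected projection within about 1 px, so it lies centred in the nest. Now the knob.

Request:
step_arm(
  rows=[
    {"tx": 0.022, "ty": 0, "tz": 0.03, "yaw": 0, "fingers": 0.06},
    {"tx": 0, "ty": 0, "tz": 0.035, "yaw": 0, "fingers": 0.06},
    {"tx": 0, "ty": 0, "tz": 0.03, "yaw": 0, "fingers": 0.06},
    {"tx": 0, "ty": 0, "tz": 0.025, "yaw": 0, "fingers": 0.06},
    {"tx": 0, "ty": 0, "tz": 0.015, "yaw": 0, "fingers": 0.06},
    {"tx": 0, "ty": 0, "tz": 0.008, "yaw": 0, "fingers": 0.05},
    {"tx": 0, "ty": 0, "tz": 0, "yaw": 0, "fingers": 0.04},
    {"tx": 0, "ty": 0, "tz": 0, "yaw": 0, "fingers": 0.032},
    {"tx": 0, "ty": 0, "tz": 0, "yaw": 0, "fingers": 0.028},
    {"tx": 0, "ty": 0, "tz": 0, "yaw": 0, "fingers": 0.024},
    {"tx": 0, "ty": 0, "tz": 0, "yaw": 0, "fingers": 0.02},
    {"tx": 0, "ty": 0, "tz": 0, "yaw": 0, "fingers": 0.015},
    {"tx": 0, "ty": 0, "tz": 0, "yaw": 0, "fingers": 0.015},
  ],
  force=60,
)

```text
t: 18.57
position: [0.554, 0.1598, 0.055]
tcp_rot: [[0.991, -0.132, 0.002], [-0.132, -0.991, 0.0], [0.002, -0.001, -1.0]]
contact_force: [-1.5, -2.3, 6.3]
finger_gap: 0.0242
grasp_force: 58.6
```

Run:
```python
from h import *
report(())if 0 else None
s,p,a=head(); print(s['t'],p,a,p[:2]@ex,p[:2]@ey,s['contact_force'],s['wrist_torque'],s['finger_gap'],s['grasp_force'])
```

```text
18.5667 [0.554  0.1598 0.055 ] -7.607236632631691 0.5286222795219279 0.23026004495005034 [-1.5132 -2.3194  6.3473] [-0.3715  0.3102  0.0723] 0.02415876918242128 58.58754147498985
```

Request:
step_arm(
  rows=[
    {"tx": 0, "ty": 0, "tz": -0.003, "yaw": 0, "fingers": 0.015},
    {"tx": 0, "ty": 0, "tz": -0.004, "yaw": 0, "fingers": 0.015},
    {"tx": 0, "ty": 0, "tz": -0.004, "yaw": 0, "fingers": 0.015},
    {"tx": 0, "ty": 0, "tz": -0.002, "yaw": 0, "fingers": 0.015},
    {"tx": 0, "ty": 0, "tz": 0, "yaw": 0, "fingers": 0.015},
    {"tx": 0, "ty": 0, "tz": 0, "yaw": 0, "fingers": 0.015},
  ],
)

```text
t: 19.07
position: [0.5538, 0.1597, 0.0667]
tcp_rot: [[0.991, -0.132, 0.001], [-0.132, -0.991, 0.0], [0.001, -0.001, -1.0]]
contact_force: [5.8, 0.8, -7.4]
finger_gap: 0.024
grasp_force: 59.2
```

Request:
step_arm(
  rows=[
    {"tx": 0, "ty": -0.001, "tz": 0, "yaw": 0, "fingers": 0.015},
    {"tx": 0, "ty": -0.002, "tz": 0, "yaw": 0, "fingers": 0.015},
    {"tx": 0, "ty": -0.003, "tz": 0, "yaw": 0, "fingers": 0.015},
    {"tx": 0, "ty": -0.004, "tz": 0, "yaw": 0, "fingers": 0.015},
    {"tx": 0, "ty": -0.004, "tz": 0, "yaw": 0, "fingers": 0.015},
    {"tx": 0, "ty": -0.004, "tz": 0, "yaw": 0, "fingers": 0.015},
    {"tx": 0, "ty": -0.004, "tz": 0, "yaw": 0, "fingers": 0.015},
    {"tx": 0, "ty": -0.003, "tz": 0, "yaw": 0, "fingers": 0.015},
    {"tx": 0, "ty": -0.002, "tz": 0, "yaw": 0, "fingers": 0.015},
    {"tx": 0, "ty": -0.002, "tz": 0, "yaw": 0, "fingers": 0.015},
    {"tx": 0, "ty": -0.001, "tz": 0, "yaw": 0, "fingers": 0.015},
    {"tx": 0, "ty": 0, "tz": 0, "yaw": 0, "fingers": 0.015},
    {"tx": 0, "ty": 0, "tz": 0, "yaw": 0, "fingers": 0.015},
    {"tx": 0, "ty": 0, "tz": 0, "yaw": 0, "fingers": 0.015},
  ],
)

```text
t: 20.23
position: [0.5574, 0.1886, 0.0662]
tcp_rot: [[0.991, -0.133, 0.0], [-0.133, -0.991, -0.001], [0.001, 0.001, -1.0]]
contact_force: [5.5, -0.3, -6.9]
finger_gap: 0.0238
grasp_force: 59.2
```

Run:
```python
from h import *
im=report(('scene','side'),('knob','nest','tube_mid','stop'))
viewer.capture('wrist')
for d in viewer.regions_of('wrist','tube_mid'):
    q=np.argwhere(d['region'])[:,::-1].astype(np.float32); print(d['confidence'],cv2.boundingRect(q))
print(proj('wrist',[[*((.5855+x)*ex+(.2603+y)*ey),.071] for x,y in [(-.0125,-.021),(-.0125,.021),(.0125,.021),(.0125,-.021)]]))
```

```text
t 20.2333 tcp [0.5574 0.1886 0.0662] -7.629639007712309 x'y' 0.5282831803899255 0.25929212066366913 gap 0.023829299703013614 F [ 5.4539 -0.2961 -6.8596]
scene knob 0.66 [0.5539 0.1891 0.0804] x'y' 0.5247 0.2593
scene nest 0.86 [0.6132 0.183  0.057 ] x'y' 0.5843 0.2610
scene tube_mid 0.75 [0.6152 0.1835 0.0586] x'y' 0.5862 0.2617
scene stop 0.74 [0.6184 0.2558 0.0515] x'y' 0.5800 0.3338
side knob 0.55 [0.5576 0.1879 0.0831] x'y' 0.5285 0.2586
side nest 0.87 [0.6129 0.1775 0.0623] x'y' 0.5847 0.2555
side tube_mid 0.56 [0.6153 0.1839 0.059 ] x'y' 0.5863 0.2621
side stop 0.92 [0.6211 0.256  0.0581] x'y' 0.5827 0.3344
0.69 (235, 135, 94, 60)
[[327.0882 192.3425]
 [238.9544 192.6549]
 [236.0788 138.9266]
 [329.496  138.5959]]
```

Request:
step_arm(
  rows=[
    {"tx": 0, "ty": -0.0008, "tz": 0, "yaw": 0, "fingers": 0.015},
    {"tx": 0, "ty": 0, "tz": 0.003, "yaw": 0, "fingers": 0.015},
    {"tx": 0, "ty": 0, "tz": 0.003, "yaw": 0, "fingers": 0.015},
    {"tx": 0, "ty": 0, "tz": 0.003, "yaw": 0, "fingers": 0.015},
    {"tx": 0, "ty": 0, "tz": 0.003, "yaw": 0, "fingers": 0.015},
    {"tx": 0, "ty": 0, "tz": 0, "yaw": 0, "fingers": 0.015},
    {"tx": 0, "ty": 0, "tz": 0, "yaw": 0, "fingers": 0.015},
  ],
)

```text
t: 21.42
position: [0.5577, 0.19, 0.0551]
tcp_rot: [[0.991, -0.133, 0.001], [-0.133, -0.991, -0.0], [0.001, 0.0, -1.0]]
contact_force: [3.1, -2.5, 2.1]
finger_gap: 0.0243
grasp_force: 60.2
```

Request:
step_arm(
  rows=[
    {"tx": 0, "ty": 0, "tz": 0.001, "yaw": 0, "fingers": 0.015},
    {"tx": 0, "ty": 0, "tz": 0, "yaw": 0, "fingers": 0.028},
    {"tx": 0, "ty": 0, "tz": 0, "yaw": 0, "fingers": 0.035},
    {"tx": 0, "ty": 0, "tz": 0, "yaw": 0, "fingers": 0.05},
    {"tx": 0, "ty": 0, "tz": 0, "yaw": 0, "fingers": 0.06},
    {"tx": 0, "ty": 0, "tz": 0, "yaw": 0, "fingers": 0.06},
    {"tx": 0, "ty": 0, "tz": -0.015, "yaw": 0, "fingers": 0.06},
    {"tx": 0, "ty": 0, "tz": -0.03, "yaw": 0, "fingers": 0.06},
    {"tx": 0, "ty": 0, "tz": -0.035, "yaw": 0, "fingers": 0.06},
    {"tx": 0, "ty": 0, "tz": -0.035, "yaw": 0, "fingers": 0.06},
    {"tx": -0.022, "ty": 0, "tz": -0.026, "yaw": 0, "fingers": 0.06},
    {"tx": 0, "ty": 0, "tz": 0, "yaw": 0, "fingers": 0.06},
    {"tx": 0, "ty": 0, "tz": 0, "yaw": 0, "fingers": 0.06},
  ],
)

```text
t: 22.5
position: [0.5354, 0.194, 0.196]
tcp_rot: [[0.991, -0.131, 0.002], [-0.131, -0.991, 0.001], [0.002, -0.001, -1.0]]
contact_force: [0.2, 0.2, 0.5]
finger_gap: 0.06
grasp_force: 0.0
```

Run:
```python
from h import *
im=report(('scene','side','wrist')); cv2.imwrite('pics/w10raw.png',im)
for n in ('tube_mid','knob'):
  for d in viewer.regions_of('wrist',n)[:2]:
    q=np.argwhere(d['region'])[:,::-1].astype(np.float32); print(n,d['confidence'],len(q),cv2.boundingRect(q))
print(proj('wrist',[[*((.5855+x)*ex+(.2603+y)*ey),.071] for x,y in [(-.0125,-.021),(-.0125,.021),(.0125,.021),(.0125,-.021)]]))
# seat/cheek/bolt columns around the nest: dark bolt heads on the light plate
g=cv2.cvtColor(im,cv2.COLOR_BGR2GRAY); m=(g>200).astype(np.uint8); k,l,st,ce=cv2.connectedComponentsWithStats(m)
print([(list(map(int,st[i]))) for i in np.argsort(-st[:,4])[:5]])
for z in (.082,.0905): print('knob',z,proj('wrist',[[*((.527+.013*np.cos(t))*ex+(.2603+.013*np.sin(t))*ey),z] for t in np.arange(4)*np.pi/2]).tolist())
```

```text
t 22.5 tcp [0.5354 0.194  0.196 ] -7.527584364325782 x'y' 0.5056930918396879 0.26176210060377514 gap 0.05997228816113601 F [0.187  0.2294 0.4733]
scene tube_mid 0.7 [0.6126 0.1837 0.0597] x'y' 0.5836 0.2616
scene nest 0.74 [0.6141 0.1818 0.0604] x'y' 0.5853 0.2599
scene knob 0.74 [ 0.5973  0.1709 -0.0024] x'y' 0.5701 0.2469
scene stop 0.63 [0.6169 0.2589 0.0537] x'y' 0.5781 0.3367
side tube_mid 0.96 [0.6151 0.1856 0.0579] x'y' 0.5858 0.2638
side nest 0.61 [0.6151 0.18   0.0636] x'y' 0.5866 0.2582
side knob 0.72 [0.5583 0.1917 0.0724] x'y' 0.5287 0.2625
side stop 0.7 [0.6195 0.2548 0.0578] x'y' 0.5812 0.3330
wrist tube_mid 0.9 [0.6138 0.1833 0.059 ] x'y' 0.5849 0.2613
wrist knob 0.65 [0.5553 0.1883 0.0729] x'y' 0.5262 0.2587
wrist stop 0.77 [0.6133 0.2592 0.0556] x'y' 0.5745 0.3365
tube_mid 0.73 1510 (258, 97, 50, 31)
tube_mid 0.4 816 (269, 164, 31, 34)
knob 0.88 806 (269, 164, 30, 34)
[[309.6191 127.5618]
 [260.7187 127.7045]
 [259.8854  96.5652]
 [310.3724  96.4153]]
[[0, 0, 560, 420, 229410], [221, 75, 163, 102, 5257], [395, 413, 24, 7, 128], [106, 31, 17, 23, 84], [254, 165, 9, 10, 76]]
knob 0.082 [[285.279256301268, 168.17049730216235], [270.4182947036859, 182.98090168790355], [285.3147593278424, 197.2402434886897], [300.1770318005277, 182.89682307286773]]
knob 0.0905 [[285.33089226836216, 170.08505530214697], [269.99635828427625, 185.33478391216678], [285.36582237559486, 200.0019989250978], [300.70172374347777, 185.24815156875556]]
```

Run:
```python
from h import *
s,p,a=head(); print(s['t'],p,a,p[:2]@ex,p[:2]@ey)
viewer.capture('wrist'); s,p,a=head(); print(s['t'],p,a,p[:2]@ex,p[:2]@ey)
A=cv2.imread('pics/w9raw.png',0); B=cv2.imread('pics/w10raw.png',0)
def match(n,r0,r1,c0,c1):
    t=A[r0:r1,c0:c1]; m=cv2.matchTemplate(B[r0-12:r1+12,c0-12:c1+12],t,cv2.TM_CCOEFF_NORMED); _,v,_,l=cv2.minMaxLoc(m)
    x,y=l; q=lambda a,b,c:.5*(a-c)/(a-2*b+c)
    dx=q(*m[y,x-1:x+2]) if 0<x<24 else 0; dy=q(*m[y-1:y+2,x]) if 0<y<24 else 0
    print(n,round(float(v),3),x-12+dx,y-12+dy)
match('knob top disc',165,185,276,294); match('knob',160,198,265,304)
match('tube',94,130,256,312)
match('rear cheek',78,95,262,306); match('carriage',76,160,243,325)
match('bolt L',78,94,246,258); match('bolt R',78,94,308,322)
match('bolt fL',145,160,246,258); match('bolt fR',145,160,308,322)
```

```text
23.35 [0.5353 0.1932 0.1946] -7.59197719992963 0.505760841826195 0.26097452607763383
23.4 [0.5353 0.1932 0.1946] -7.597667836050654 0.5057612205140953 0.2609314233235843
knob top disc 0.952 -0.84546846 1.470808
knob 0.981 -0.7988763 1.3778466
tube 0.988 -1.146972 1.153824
rear cheek 0.991 -1.1793586 1.0635899
carriage 0.989 -1.0565525 1.1428204
bolt L 0.985 -1.1263638 1.0848058
bolt R 0.992 -0.8274031 0.8120885
bolt fL 0.982 -1.0572263 1.2859302
bolt fR 0.948 -1.0865464 1.0941117
```

Run:
```python
from h import *
from scipy.optimize import least_squares
P0=np.array([*(.527*ex+.2295*ey),.072]); Q0=np.array([*(.5855*ex+.2295*ey),.038])
for nm,P,h in (('knob',P0,9),('carriage plate rear',np.array([*(.6105*ex+.2295*ey),.038]),9)):
    obs=[]
    for c in ('scene','side'):
        A=cv2.imread(f'pics/{c}0.png'); B=viewer.capture(c); u,v=np.round(proj(c,[P])[0]).astype(int); e=proj(c,[P+[*(.03*ey),0]])[0]-proj(c,[P])[0]
        t=A[v-h:v+h,u-h:u+h]; x0,y0=np.round(e).astype(int); r=9
        m=cv2.matchTemplate(B[v-h+y0-r:v+h+y0+r,u-h+x0-r:u+h+x0+r],t,cv2.TM_CCOEFF_NORMED); _,sc,_,(x,y)=cv2.minMaxLoc(m)
        q=lambda a:.5*(a[0]-a[2])/(a[0]-2*a[1]+a[2])
        sub=[q(m[y,x-1:x+2]),q(m[y-1:y+2,x])] if 0<x<2*r and 0<y<2*r else [9,9]
        d=np.array([x-r+x0+sub[0],y-r+y0+sub[1]]); obs.append((c,d)); print(nm,c,round(sc,3),d,'exp',e)
    f=lambda q:np.concatenate([proj(c,[P+[*(q[0]*ey),q[1]]])[0]-proj(c,[P])[0]-d for c,d in obs])
    s=least_squares(f,[.03,0],x_scale=.01); print(nm,'dy %.4f dz %.4f'%tuple(s.x),s.fun)
```

```text
knob scene 0.891 [-12.072    9.3735] exp [-11.8761   9.2442]
knob side 0.821 [-3.4637  9.313 ] exp [-3.3969  8.9427]
knob dy 0.0305 dz -0.0002 [ 0.0154  0.1209  0.0124 -0.0985]
carriage plate rear scene 0.615 [-4  9] exp [-11.6903   8.5148]
carriage plate rear side 0.711 [-5.0745  9.8614] exp [-4.7625  9.0326]
carriage plate rear dy 0.0153 dz -0.0113 [-1.2559 -0.2734  2.9818  0.2044]
```

Both fixed cameras put the knob 30.5 mm along the slide and at the same height as before, so the pin is home. The tube hasn't shifted relative to the carriage by more than about 0.1 mm. Handing in.

```bash
python3 -c "
from bench import ticket
print(ticket.close_job())"
```

```text
the job is handed in; nothing more can be done
None
```

The job is handed in, with no verdict returned: the tube lies centred in the nest, the carriage is one notch nearer the stop (measured 30.5 mm), the pin reads fully home, and I did not touch the pipe, coupon or nozzle.

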